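# Press the walnut spacer home beside the lug casing

## Task

Pick up the walnut spacer by its tail and slide its tongue, lying down flat on the jig plate, into the one gap beside the upright lug casing that is wide enough for it. Push it in against the sprung bar until its shoulder sits flush against the front faces of the casing and the post next to it, and finish while still gripping it and pressing it flush: do not let go, the spring would push it out again. Leave the two claws, the rubber foot and the T-handle rod where they lie.

Things in the scene. Friction and masses are not known exactly. Their poses are not given: they have to be found in the camera images.
- jig: Fixture bolted down: steel plate, x -65 to +100, y +-85 mm, top at z = 6 mm. On it in a row along y stand the casing (middle) and a post each side, flat front faces in one plane. Origin: bench level, in that plane, mid-row. x: push direction, into the jig. Gaps, open in front and above: 36 mm by the thin post (14 to 50 mm off the middle), 22 mm by the thick. Rear block x 78 to 94, 63 high.
- casing: Chrome lug casing, fixed, upright in the middle of the jig under a spring leaf: 28 mm wide (y), 30 mm deep (x), top with leaf about 61 mm above the bench. Origin and axes the same as the jig's: at bench level under the middle of its front face.
- post_thin: Thin aluminium post, fixed, 12 mm wide (y), 30 mm deep (x), top 40 mm above the bench. It stands at one side of the casing, centre 56 mm from the jig's middle; the side (+y or -y of the jig) changes. Origin at bench level under the middle of its front face, axes as the jig's. The wide gap lies between it and the casing.
- post_thick: Thick aluminium post, like the thin one but 40 mm wide, on the other side of the casing, centre also 56 mm from the jig's middle. The gap between it and the casing is too narrow.
- pressbar (a joint): Sprung aluminium bar across the back of both gaps (134 mm wide, 24 mm high, just above the plate). Value: how far it is pushed back along the jig's +x, in m: 0 at rest, when its front face is at x = 32 mm; 0.012 when the spacer is flush; stop at 0.018. Spring: about 2 N at 0, 6.8 N at 0.012.
- spacer: Loose walnut block, 55 to 115 g, T-shaped seen from above, lying flat. Origin: underside, middle of the shoulder's front face. Tongue x 0 to 44 mm, 32 wide (y), 30 high, front corners rounded 6 mm. Shoulder x -12 to 0, 64 wide, 34 high. Tail, to grip: x -52 to -12, 24 wide, 34 high. z up. Home: its origin at x = 0 of the jig, 32 mm off the middle, its x along the jig's x.
- claw_a: Gold-plated bass drum claw, a hooked bracket 52 x 22 x 26 mm with a bolt barrel, loose bystander. Origin at its underside.
- claw_b: The other, identical claw, loose bystander. Origin at its underside.
- foot: Black rubber foot, a blunt cone 42 mm across and 26 mm high, loose bystander. Origin at its underside.
- t_rod: Chrome T-handle tension rod, 110 mm long, 8 mm thick, lying along its x with a 56 mm crossbar at the +x end, loose bystander. Origin at its underside.

How it is judged:
By the outcome, as a careful person would: the job done as asked, in the order asked, and still so for the second after the job is handed in, while the arm keeps its last pose, push and grip.
It also fails if it takes over 40 s, if anything falls off the work surface, if the arm or the gripper's body presses on something with over 40 N, if the wrist force passes 120 N, or if a joint passes its speed limit or range.

## Robot

A 7-joint arm with a two-finger parallel gripper is mounted at the origin on the work surface. World frame = base frame: x ahead of the robot, y to its left, z up, the work surface at z = 0. Lengths are in mm, angles in rad, forces in N, time in s.
With the tool pointing down it reaches from about 400 to 875 mm from the base axis. Payload 4.4 kg.
Tool frame: the origin (TCP) lies midway between the tips of the shut fingers; the grasp point (between the pads) lies 19 mm behind it (ctrl.pinch_z is the distance from the TCP to the grasp point, in mm); z points along the fingers, y is the line along which they close (so a half turn about z gives the same grasp; the last joint's range is limited). The gripper opens to 85 mm and grips with 20 to 120 N. Pads are 22 mm wide; open, the fingers measure 114 mm over their backs; the gripper's body (76 mm by 85 mm) begins 54 mm behind the grasp point. The pads swing forward as they close: fully open they stand 13 mm farther back than shut.
Start: joints at [-1.275, 0.628, 0.038, 1.517, -0.027, 0.996, -0.02], TCP at [230.05, 607.943, 231.313] pointing down, gripper open.
Joint ranges: [-3.06, 3.06], [-0.37, 2.12], [-1.25, 1.32], [0.18, 2.47], [-1.1, 4.24], [0.23, 1.98], [-2.94, 2.94]. Speed limits (rad/s): [2.57, 2.57, 3.14, 3.14, 3.14, 3.14, 3.14].

## Interface

Orientations are given as [roll, pitch, yaw] about the fixed x, y, z axes, in that order (R = Rz(yaw) Ry(pitch) Rx(roll)).
In Python, from cell import read_state, cams, order, ctrl gives the robot as it stands.
- The arm moves only by the tool move_arm, never from a script. Its argument "targets" is text: rows parted by semicolons, each of 7 numbers parted by spaces: the gripper's target within -1 to 1 (fully open at 1, half-way at 0, shut at -1), then the shift along the tool's x, y, z in cm, then the turn, a rotation vector about the tool's x, y, z in degrees. A call has 1 to 5 rows; each row shifts and turns the commanded pose from where the row before left it, along the tool's axes as they then stand; what a row does not reach is not made up. A row lasts 1/12 s, in which the tool goes at most 41.7 mm and 7.16 degrees, less where a joint would pass 70% of its speed; a pose out of reach is approached as far as the arm can. A call with a gripper value outside its range is refused whole. The fingers move at their own pace and stop on an object; the grip force is fixed at half the most. Time passes only in rows, so rows that do not move let the fingers close. It gives the time, the measured TCP pose, the force, the opening and the grip force at its end, in the units of the state.
- read_state(): the state, without advancing time (a new reading comes with each control period).
- cams.get_image(name): name is "scene" or "side" or "wrist"; returns a dict with "color" (420x560x3 uint8, red, green, blue), "fovy" (degrees; the focal length in pixels is half the picture's height over the tangent of half this angle, whatever the lens; pixels are square), "cx", "cy" (the principal point, pixels), "rvec" (rotation vector, rad) and "tvec" (3), from world to camera coordinates, as OpenCV has them. Camera axes: x right, y down, z forward; pixel columns grow to the right and rows downward; lengths in mm; the calibration is good to about 2 mm. A picture is of the moment at which its call begins. There is no depth.
- order.finish_job(): hands the job in; it is judged then, once.
The state is a dict: "clock": time; "qpos": joint angles; "qd": joint speeds; "tau": joint torques, N m; "eef_pos": TCP position; "tool_rot": TCP orientation; "force": force on the tool from outside, world axes, zero at the start; "torque": the same for the moment, N m; "width": finger opening in mm; "gripper_force": force on a finger pad.
Only numpy, scipy, OpenCV 4.12 (cv2) and the standard library are available. Lean on these libraries where they do the work, as an engineer would, in place of code of your own. Each camera call takes 0.05 s, during which the arm holds its last target. There are 200 camera calls.

## Working session

There is one attempt and no reset: what is moved stays moved. The work goes in short steps, Python scripts to look and compute and a tool call to move; the robot and the scene stay as the last step left them, time stands still between calls to the robot, and variables do not carry over. Pictures are saved under pics/ and viewed, at most 10 in all, crops included, and the job is handed in when it is done.

Besides the shell and the picture viewer there is one more tool, called after "Call:" by a JSON object that holds its "fn" and its "kwargs". move_arm: Moves the arm, as the interface text tells. Its arguments: {"type":"object","properties":{"targets":{"type":"string"}},"required":["targets"]}

```bash
mkdir -p pics; ls; python3 - <<'E'
from cell import read_state,cams,order,ctrl
import cv2,pickle
s=read_state();print(s['clock'],s['eef_pos'],s['tool_rot'],s['width'],ctrl.pinch_z)
for n in("scene","side"):
    d=cams.get_image(n);cv2.imwrite(f"pics/{n}0.png",d["color"][:,:,::-1]);pickle.dump(d,open(n+"0.pkl","wb"))
    print(n,d["fovy"],d["cx"],d["cy"],d["rvec"],d["tvec"])
E
```

```text
pics
0.0 [229.81439492 607.35180385 230.39984055] [-3.13970782e+00  6.04555788e-06  2.77980073e+00] 85.30301454115218 18.700000000000003
scene 55.62172255524969 279.8146228971056 210.02974566915876 [ 1.98805858  0.8822982  -0.46147867] [-403.34265706 -222.16624628 1398.48852395]
side 55.79676806517244 276.84505948870213 212.40549382981033 [ 0.74990116 -2.70316947  0.98766723] [530.83530565 261.78319838 933.77800495]
```

View pics/scene0.png

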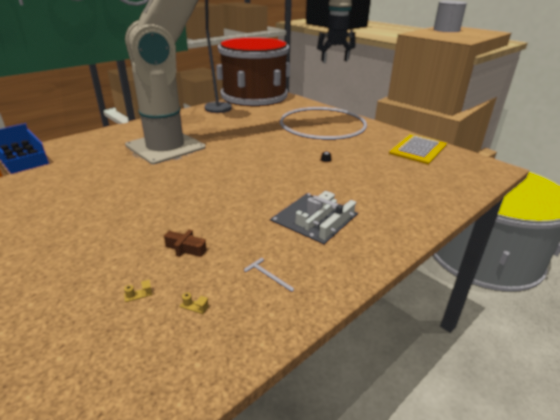

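View pics/side0.png

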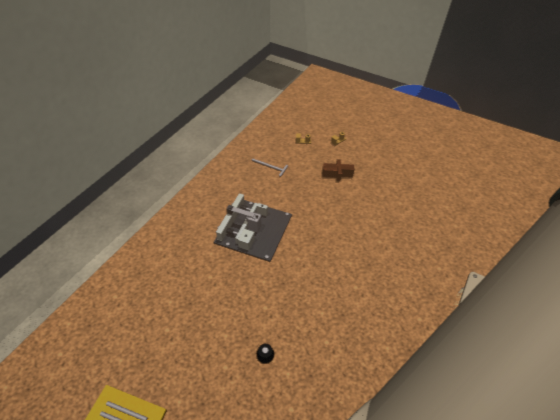

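The scene view has the spacer near (185,243), the jig near (315,217), the rod at (270,275) and the claws at (140,292) and (195,302). The side view has the spacer at (338,171) and the jig at (254,230). I'll enlarge these.

```bash
python3 - <<'E'
import cv2,numpy as np
a=cv2.imread("pics/scene0.png");b=cv2.imread("pics/side0.png")
def c(i,x,y,w,h):return cv2.resize(i[y:y+h,x:x+w],(400,300),interpolation=cv2.INTER_CUBIC)
m=np.vstack([np.hstack([c(a,265,180,100,75),c(b,205,185,100,75)]),np.hstack([c(a,150,215,72,54),c(b,305,145,72,54)])])
cv2.imwrite("pics/m0.png",m)
E
```

```text
(no output)
```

View pics/m0.png

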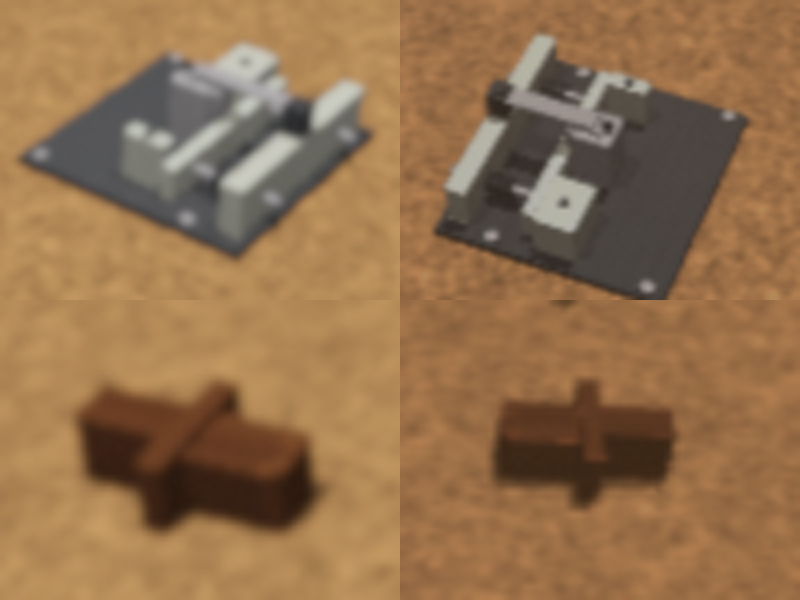

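Plate corners in the scene crop: left (20,158), top (165,55), right (372,132), bottom (237,257). In the side crop: (348,122), (265,300), (37,235). The rear block is at lower right in the scene view, and the thin post is on the near side, so the wide gap should be on jig −y. The spacer appears to have its tongue to the right in the scene view. I'll fit both poses.

```bash
cat > h.py <<'E'
import numpy as np,cv2,pickle
from scipy.optimize import least_squares,minimize
def K(d):
    f=d["color"].shape[0]/2/np.tan(np.radians(d["fovy"])/2);return np.array([[f,0,d["cx"]],[0,f,d["cy"]],[0,0,1.]])
def proj(d,P):return cv2.projectPoints(np.float64(P).reshape(-1,1,3),np.float64(d["rvec"]),np.float64(d["tvec"]),K(d),None)[0][:,0]
def pose(p,P):
    c,s=np.cos(p[2]),np.sin(p[2]);P=np.float64(P);return np.c_[p[0]+c*P[:,0]-s*P[:,1],p[1]+s*P[:,0]+c*P[:,1],P[:,2]]
def ray(d,uv,z):
    R=cv2.Rodrigues(np.float64(d["rvec"]))[0];C=-R.T@np.ravel(d["tvec"]);v=R.T@np.linalg.inv(K(d))@[uv[0],uv[1],1];return C+v*(z-C[2])/v[2]
def box(x0,x1,y,h):return [(x,s*y,z) for x in(x0,x1) for s in(-1,1) for z in(0,h)]
SP=[box(0,38,16,30)+[(44,s*10,z) for s in(-1,1) for z in(0,30)]+[(42.2,s*14.2,z) for s in(-1,1) for z in(0,30)],box(-12,0,32,34),box(-52,-12,12,34)]
def sil(d,p,k=8,roi=None):
    x,y,w,h=roi;m=np.zeros((h*k,w*k),np.uint8)
    for b in SP:
        q=(proj(d,pose(p,b))-[x-.5,y-.5])*k
        cv2.fillConvexPoly(m,cv2.convexHull(np.int32(np.round(q))),255)
    return cv2.GaussianBlur(cv2.resize(m,(w,h),interpolation=cv2.INTER_AREA)/255.,(0,0),.8)
E
python3 - <<'E'
from h import *
A,B=[pickle.load(open(n+"0.pkl","rb")) for n in("scene","side")]
obs=[(A,(20,158),(-65,-85)),(A,(165,55),(-65,85)),(A,(372,132),(100,85)),(A,(237,257),(100,-85)),(B,(348,122),(-65,-85)),(B,(265,300),(-65,85)),(B,(37,235),(100,85))]
def px(d,q):return np.array([265 if d is A else 205,180 if d is A else 185])+np.array(q)/4
j0=ray(A,(313,217),6)
f=lambda p:np.concatenate([proj(d,pose(p,[(*P,6)]))[0]-px(d,q) for d,q,P in obs])
best=min((least_squares(f,[j0[0],j0[1],a]) for a in np.arange(0,6.3,1)),key=lambda r:r.cost)
print("jig",best.x,np.round(best.fun,1))
rois={0:(150,215,72,54),1:(305,145,72,54)};obsm=[]
for i,d in enumerate((A,B)):
    x,y,w,h=rois[i];c=d["color"][y:y+h,x:x+w].astype(float)
    # soft mask from brightness in red relative to background
    r=c[:,:,0];bg=np.median(r);m=np.clip((bg-25-r)/(bg*.35),0,1);obsm.append(m)
def cost(p):return sum(((sil(d,p,roi=rois[i])-obsm[i])**2).sum() for i,d in enumerate((A,B)))
s0=ray(A,(185,241),17)
res=[]
for a in np.arange(0,6.28,np.pi/8):
    r=minimize(cost,[s0[0],s0[1],a],method="Nelder-Mead",options=dict(initial_simplex=[[s0[0],s0[1],a],[s0[0]+15,s0[1],a],[s0[0],s0[1]+15,a],[s0[0],s0[1],a+.3]],xatol=.05,fatol=.01));res.append((r.fun,*np.round(r.x,3)))
for r in sorted(res)[:6]:print(r)
for n,uv in(("rod",(270,275)),("clawa",(138,292)),("clawb",(195,302)),("foot",(326,157))):print(n,ray(A,uv,5))
E
```

```text
jig [6.35556706e+02 6.46422786e+01 1.87411528e-01] [-1.1 -0.9 -0.6 -1.3 -0.2 -1.2  0.1 -1.5 -0.6 -2.1 -0.7  0.5 -1.3 -1.5]
(np.float64(86.58636505457072), np.float64(550.848), np.float64(-248.742), np.float64(0.48))
(np.float64(86.85377401048571), np.float64(551.139), np.float64(-248.846), np.float64(0.498))
(np.float64(87.08110483240209), np.float64(551.446), np.float64(-249.079), np.float64(0.48))
(np.float64(87.14129128516967), np.float64(551.342), np.float64(-249.072), np.float64(6.762))
(np.float64(87.17886759807439), np.float64(551.183), np.float64(-248.658), np.float64(0.488))
(np.float64(87.30332443713955), np.float64(551.42), np.float64(-248.871), np.float64(6.757))
rod [ 748.20941116 -169.30378308    5.        ]
clawa [ 611.76822233 -398.30375526    5.        ]
clawb [ 709.84590976 -328.9835801     5.        ]
foot [433.45273526 360.10622869   5.        ]
```

```bash
cat >> h.py <<'E'
def plan(goal,n,grip=1,start=None):
    "rows to goal (x,y,z,yaw) in n equal world steps, tool down"
    from cell import read_state
    s=read_state();x0=np.array(start if start is not None else [*s["eef_pos"],s["tool_rot"][2]],float)
    d=np.array(goal,float)-x0;d[3]=(d[3]+np.pi)%(2*np.pi)-np.pi
    dz=np.round(-np.degrees(d[3])/n,1);cur=x0.copy()
    for i in range(n):
        w=x0[:3]+d[:3]*(i+1)/n-cur[:3];c,t=np.cos(cur[3]),np.sin(cur[3])
        r=np.round([(c*w[0]+t*w[1])/10,(t*w[0]-c*w[1])/10,-w[2]/10],2)
        cur[:3]+=np.array([c*r[0]+t*r[1],t*r[0]-c*r[1],-r[2]])*10;cur[3]-=np.radians(dz)
        print(f"{grip} {r[0]:g} {r[1]:g} {r[2]:g} 0 0 {dz:g}",end=";\n" if i%5==4 else "; ")
    print()
E
python3 -c "
from h import *
plan((570,50,300,.187),25)"
```

```text
1 -2.06 -1.6 -0.28 0 0 5.9; 1 -2.22 -1.39 -0.28 0 0 5.9; 1 -2.34 -1.15 -0.27 0 0 5.9; 1 -2.46 -0.9 -0.28 0 0 5.9; 1 -2.53 -0.64 -0.28 0 0 5.9;
1 -2.58 -0.38 -0.28 0 0 5.9; 1 -2.61 -0.11 -0.28 0 0 5.9; 1 -2.61 0.15 -0.27 0 0 5.9; 1 -2.58 0.43 -0.28 0 0 5.9; 1 -2.52 0.68 -0.28 0 0 5.9;
1 -2.43 0.94 -0.28 0 0 5.9; 1 -2.33 1.19 -0.28 0 0 5.9; 1 -2.19 1.42 -0.27 0 0 5.9; 1 -2.04 1.64 -0.28 0 0 5.9; 1 -1.85 1.83 -0.28 0 0 5.9;
1 -1.66 2.02 -0.28 0 0 5.9; 1 -1.44 2.18 -0.28 0 0 5.9; 1 -1.21 2.32 -0.27 0 0 5.9; 1 -0.96 2.43 -0.28 0 0 5.9; 1 -0.71 2.51 -0.28 0 0 5.9;
1 -0.45 2.57 -0.28 0 0 5.9; 1 -0.18 2.61 -0.28 0 0 5.9; 1 0.08 2.61 -0.27 0 0 5.9; 1 0.36 2.59 -0.28 0 0 5.9; 1 0.62 2.54 -0.28 0 0 5.9;
```

Call:
{"fn": "move_arm", "kwargs": {"targets": "1 -2.1 -1.6 -0.3 0 0 6; 1 -2.2 -1.4 -0.3 0 0 6; 1 -2.3 -1.2 -0.3 0 0 6; 1 -2.5 -0.9 -0.3 0 0 6; 1 -2.5 -0.6 -0.3 0 0 6"}}

```text
clock: 0.52
eef_pos: [298.0, 494.6, 246.1]
tool_rot: [-3.141, 0.0, 2.251]
force: [0.4, 0.9, 0.0]
width: 85.2
gripper_force: 0.0
```

Call:
{"fn": "move_arm", "kwargs": {"targets": "1 -2.6 -0.4 -0.3 0 0 6; 1 -2.6 -0.1 -0.3 0 0 6; 1 -2.6 0.2 -0.3 0 0 6; 1 -2.6 0.4 -0.3 0 0 6; 1 -2.5 0.7 -0.3 0 0 6"}}

```text
clock: 0.93
eef_pos: [364.9, 382.5, 261.2]
tool_rot: [-3.141, 0.0, 1.727]
force: [-0.3, 0.2, -0.6]
width: 85.0
gripper_force: 0.0
```

Call:
{"fn": "move_arm", "kwargs": {"targets": "1 -2.4 0.9 -0.3 0 0 6; 1 -2.3 1.2 -0.3 0 0 6; 1 -2.2 1.4 -0.3 0 0 6; 1 -2.0 1.6 -0.3 0 0 6; 1 -1.9 1.8 -0.3 0 0 6"}}

```text
clock: 1.35
eef_pos: [429.2, 270.5, 276.2]
tool_rot: [-3.141, 0.0, 1.204]
force: [0.9, -0.4, 0.8]
width: 85.9
gripper_force: 0.0
```

Call:
{"fn": "move_arm", "kwargs": {"targets": "1 -1.7 2.0 -0.3 0 0 6; 1 -1.4 2.2 -0.3 0 0 6; 1 -1.2 2.3 -0.3 0 0 6; 1 -1.0 2.4 -0.3 0 0 6; 1 -0.7 2.5 -0.3 0 0 6"}}

```text
clock: 1.77
eef_pos: [493.3, 157.2, 291.2]
tool_rot: [-3.141, 0.001, 0.68]
force: [0.8, -0.2, 0.3]
width: 85.5
gripper_force: 0.0
```

Call:
{"fn": "move_arm", "kwargs": {"targets": "1 -0.5 2.6 -0.3 0 0 6; 1 -0.2 2.6 -0.3 0 0 6; 1 0.1 2.6 -0.3 0 0 6; 1 0.4 2.6 -0.3 0 0 5; 1 0.6 2.5 0 0 0 0"}}

```text
clock: 2.18
eef_pos: [557.6, 43.4, 303.4]
tool_rot: [3.141, 0.0, 0.28]
force: [-0.3, 0.2, 0.4]
width: 85.4
gripper_force: 0.0
```

```bash
python3 - <<'E'
from cell import read_state,cams
import cv2,pickle
s=read_state();print(s['clock'],s['eef_pos'],s['tool_rot'],s['qpos'])
d=cams.get_image("wrist");cv2.imwrite("pics/w1.png",d["color"][:,:,::-1]);pickle.dump(d,open("w1.pkl","wb"))
E
```

```text
2.1833 [557.61137014  43.37183133 303.38456451] [3.14127902e+00 8.12786790e-05 2.80430684e-01] [-0.6203902   0.51764842  0.77532169  1.69255004 -0.39947237  1.09682676
 -1.01496463]
```

View pics/w1.png

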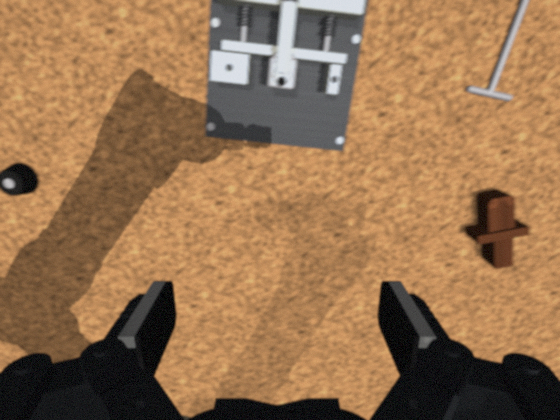

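The wrist view shows the jig at top centre: plate front corners about (206,137) and (343,150), thick post left (230,67), casing (282,65), thin post right (334,80). The spacer is at (500,228) with its tongue pointing up the image. I'll enlarge both.

```bash
python3 - <<'E'
import cv2,numpy as np
a=cv2.imread("pics/w1.png")
c=lambda x,y,w,h:cv2.resize(a[y:y+h,x:x+w],(w*4,h*4),interpolation=cv2.INTER_CUBIC)
m=np.hstack([c(195,20,160,140),c(480,180,40,140)]);m=np.hstack([c(195,10,160,145)[:560],cv2.resize(c(465,180,64,90),(0,0),fx=.61,fy=.61)[:0].reshape(0,0,3)]) if 0 else c(195,10,160,145)
cv2.imwrite("pics/m1.png",m)
E
```

```text
(no output)
```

View pics/m1.png

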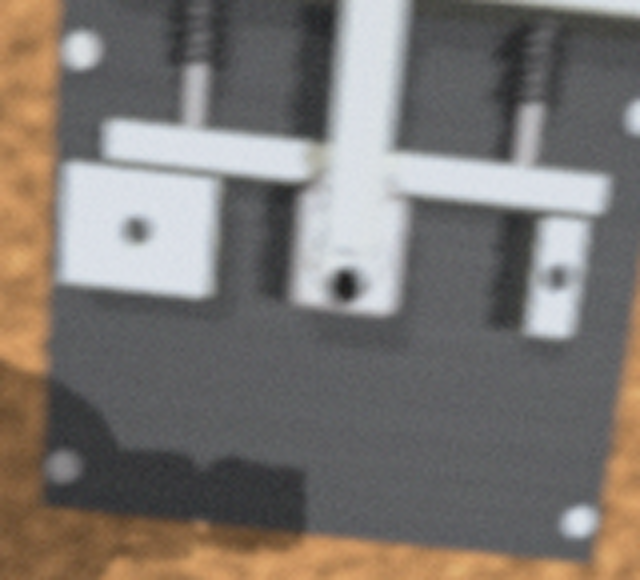

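```bash
cat > fit.py <<'E'
from h import *
def fitsp(d,p0,roi):
    x,y,w,h=roi;r=d["color"][y:y+h,x:x+w,0].astype(float);bg=np.median(r);m=np.clip((bg*.85-r)/(bg*.3),0,1)
    f=lambda p:((sil(d,p,roi=roi)-m)**2).sum()
    p0=np.array(p0);r=minimize(f,p0,method="Nelder-Mead",options=dict(initial_simplex=[p0,p0+[8,0,0],p0+[0,8,0],p0+[0,0,.15]],xatol=.03,fatol=.005))
    return r.fun,m.sum(),r.x
E
python3 - <<'E'
from fit import *
d=pickle.load(open("w1.pkl","rb"))
uv=np.array([(43,505),(592,560),(62,160),(221,177),(214,300),(55,283),(538,214),(591,220),(577,340),(524,334)])
M=[(-65,85,6),(-65,-85,6),(30,76,40),(30,36,40),(0,36,40),(0,76,40),(30,-50,40),(30,-62,40),(0,-62,40),(0,-50,40)]
q=np.array([195,10])+(uv+.5)/4-.5
r=least_squares(lambda p:(proj(d,pose(p,M))-q).ravel(),[635,64,.187]);print("jig",r.x);print(np.round(r.fun.reshape(-1,2),1).tolist())
p=r.x;print("home",pose(p,[(0,-32,6)]))
print(fitsp(d,(551,-249,.48),(455,170,90,115)))
print(fitsp(d,(551,-249,.48+np.pi),(455,170,90,115)))
E
```

```text
jig [6.36890886e+02 6.20729747e+01 1.77951845e-01]
[[-0.6, 0.5], [0.6, 1.1], [0.5, 0.1], [-0.8, 0.1], [-1.3, -0.3], [1.1, -0.1], [1.5, -0.0], [-0.4, -0.3], [-1.4, -0.5], [0.8, -0.2]]
home [[642.55533793  30.57830878   6.        ]]
(np.float64(74.05067129890591), np.float64(3003.5604395604387), array([ 5.52618390e+02, -2.48226638e+02,  5.01159493e-01]))
(np.float64(216.05806481270298), np.float64(3003.5604395604387), array([ 544.06463485, -252.45999943,    3.65989529]))
```

```bash
python3 -c "
from h import *
g=pose((552.6,-248.2,.50),[(-36,0,0)])[0];print(g)
plan((g[0],g[1],110,.50),12)
plan((g[0],g[1],5,.50),5,start=(g[0],g[1],110,.5))"
```

```text
[ 521.00702777 -265.45931939    0.        ]
1 -1 2.34 1.62 0 0 -1.1; 1 -1.05 2.31 1.61 0 0 -1.1; 1 -1.09 2.3 1.62 0 0 -1.1; 1 -1.13 2.28 1.61 0 0 -1.1; 1 -1.18 2.25 1.62 0 0 -1.1;
1 -1.22 2.23 1.61 0 0 -1.1; 1 -1.26 2.21 1.62 0 0 -1.1; 1 -1.31 2.18 1.61 0 0 -1.1; 1 -1.34 2.16 1.62 0 0 -1.1; 1 -1.39 2.13 1.61 0 0 -1.1;
1 -1.43 2.1 1.62 0 0 -1.1; 1 -1.47 2.08 1.61 0 0 -1.1; 
1 0 0 2.1 0 0 -0; 1 0 0 2.1 0 0 -0; 1 0 0 2.1 0 0 -0; 1 0 0 2.1 0 0 -0; 1 0 0 2.1 0 0 -0;
```

Call:
{"fn": "move_arm", "kwargs": {"targets": "1 -1.0 2.3 1.6 0 0 -1.1; 1 -1.1 2.3 1.6 0 0 -1.1; 1 -1.1 2.3 1.6 0 0 -1.1; 1 -1.1 2.3 1.6 0 0 -1.1; 1 -1.2 2.3 1.6 0 0 -1.1"}}

```text
clock: 2.65
eef_pos: [540.8, -82.7, 222.2]
tool_rot: [-3.141, 0.0, 0.382]
force: [0.4, -0.7, 0.3]
width: 85.6
gripper_force: 0.0
```

Call:
{"fn": "move_arm", "kwargs": {"targets": "1 -1.2 2.2 1.6 0 0 -1.1; 1 -1.3 2.2 1.6 0 0 -1.1; 1 -1.3 2.2 1.6 0 0 -1.1; 1 -1.3 2.2 1.6 0 0 -1.1; 1 -1.4 2.1 1.6 0 0 -1.1"}}

```text
clock: 3.07
eef_pos: [525.9, -208.9, 142.2]
tool_rot: [-3.141, 0.0, 0.477]
force: [0.3, 0.0, 0.5]
width: 85.2
gripper_force: 0.0
```

Call:
{"fn": "move_arm", "kwargs": {"targets": "1 -1.4 2.1 1.6 0 0 -1.1; 1 -1.5 2.1 1.6 0 0 -1.1; 1 0 0 0 0 0 0; 1 0 0 0 0 0 0"}}

```text
clock: 3.4
eef_pos: [518.6, -260.3, 110.2]
tool_rot: [-3.14, 0.002, 0.511]
force: [-1.0, 0.4, 1.1]
width: 85.7
gripper_force: 0.0
```

```bash
python3 -c "
from fit import *
from cell import cams,read_state
d=cams.get_image('wrist');cv2.imwrite('pics/w2.png',d['color'][:,:,::-1]);pickle.dump(d,open('w2.pkl','wb'))
print(proj(d,pose((552.6,-248.2,.5),SP[0]+SP[1]+SP[2])).round()[::3].tolist())
plan((521,-265.5,5,.50),6)"
```

```text
[[308.0, 158.0], [261.0, 166.0], [263.0, 101.0], [305.0, 93.0], [308.0, 95.0], [264.0, 96.0], [241.0, 173.0], [338.0, 168.0], [300.0, 225.0], [267.0, 244.0], [269.0, 174.0]]
1 -0.04 0.11 1.76 0 0 0.1; 1 -0.03 0.11 1.77 0 0 0.1; 1 -0.04 0.11 1.76 0 0 0.1; 1 -0.04 0.11 1.76 0 0 0.1; 1 -0.03 0.11 1.76 0 0 0.1;
1 -0.04 0.11 1.77 0 0 0.1;
```

View pics/w2.png

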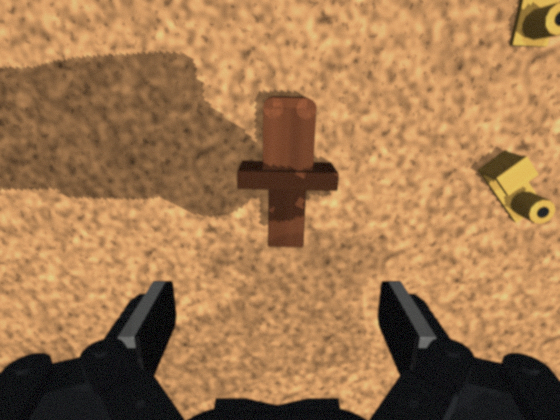

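The picture agrees with the fit: shoulder (238–338, 175), tail end (286,245), tongue pointing forward. I'll descend and grip.

Call:
{"fn": "move_arm", "kwargs": {"targets": "1 0 0.2 1.7 0 0 0.1; 1 -0.1 0.2 1.8 0 0 0.1; 1 0 0.2 1.8 0 0 0.1; 1 -0.1 0.1 1.8 0 0 0.1; 1 0 0 1.8 0 0 0.1"}}

```text
clock: 3.87
eef_pos: [523.2, -264.2, 22.2]
tool_rot: [3.141, -0.001, 0.508]
force: [-0.2, 0.1, 1.1]
width: 85.2
gripper_force: 0.0
```

Call:
{"fn": "move_arm", "kwargs": {"targets": "1 0 0 1.6 0 0 0.1; 1 0 0 0 0 0 0; 1 0 0 0 0 0 0"}}

```text
clock: 4.12
eef_pos: [522.2, -264.2, 6.3]
tool_rot: [-3.14, -0.0, 0.506]
force: [0.3, -0.2, 0.4]
width: 85.2
gripper_force: 0.0
```

Call:
{"fn": "move_arm", "kwargs": {"targets": "-1 0 0 0 0 0 0; -1 0 0 0 0 0 0; -1 0 0 0 0 0 0; -1 0 0 0 0 0 0; -1 0 0 0 0 0 0"}}

```text
clock: 4.53
eef_pos: [522.2, -266.0, 6.9]
tool_rot: [3.141, -0.001, 0.504]
force: [-0.3, -0.3, 0.7]
width: 25.7
gripper_force: 0.0
```

Call:
{"fn": "move_arm", "kwargs": {"targets": "-1 0 0 0 0 0 0; -1 0 0 0 0 0 0; -1 0 0 0 0 0 0; -1 0 0 0 0 0 0; -1 0 0 0 0 0 0"}}

```text
clock: 4.95
eef_pos: [522.4, -266.3, 7.0]
tool_rot: [3.141, -0.001, 0.504]
force: [-0.9, 0.2, 6.3]
width: 23.1
gripper_force: 60.0
```

```bash
python3 -c "
from h import *
from cell import read_state
s=read_state();e=s['eef_pos'];y=s['tool_rot'][2]
g=pose((636.9,62.1,.178),[(-106,-32,0)])[0];print(g,e)
plan((e[0],e[1],56,y),3,-1)
plan((g[0],g[1],46,.178),15,-1,start=(e[0],e[1],56,y))"
```

```text
[538.24079183  11.83708481   0.        ] [ 522.36029793 -266.27141004    7.03866626]
-1 0 0 -1.63 0 0 -0; -1 0 0 -1.63 0 0 -0; -1 0 0 -1.64 0 0 -0; 
-1 0.99 -1.57 0.07 0 0 1.2; -1 0.95 -1.6 0.06 0 0 1.2; -1 0.92 -1.61 0.07 0 0 1.2; -1 0.89 -1.63 0.07 0 0 1.2; -1 0.85 -1.65 0.06 0 0 1.2;
-1 0.82 -1.67 0.07 0 0 1.2; -1 0.78 -1.68 0.07 0 0 1.2; -1 0.75 -1.7 0.06 0 0 1.2; -1 0.71 -1.72 0.07 0 0 1.2; -1 0.68 -1.73 0.07 0 0 1.2;
-1 0.64 -1.74 0.06 0 0 1.2; -1 0.6 -1.76 0.07 0 0 1.2; -1 0.56 -1.77 0.07 0 0 1.2; -1 0.53 -1.78 0.06 0 0 1.2; -1 0.49 -1.79 0.07 0 0 1.2;
```

Call:
{"fn": "move_arm", "kwargs": {"targets": "-1 0 0 -1.0 0 0 0; -1 0 0 -1.9 0 0 0; -1 0 0 -2.0 0 0 0"}}

```text
clock: 5.2
eef_pos: [520.9, -265.4, 55.4]
tool_rot: [-3.139, 0.002, 0.504]
force: [-0.3, -0.1, -1.4]
width: 23.1
gripper_force: 59.2
```

Call:
{"fn": "move_arm", "kwargs": {"targets": "-1 1.0 -1.6 0 0 0 1.2; -1 0.9 -1.6 0 0 0 1.2; -1 0.9 -1.6 0 0 0 1.2; -1 0.9 -1.6 0 0 0 1.2; -1 0.9 -1.6 0 0 0 1.2"}}

```text
clock: 5.62
eef_pos: [527.1, -172.8, 55.7]
tool_rot: [-3.141, 0.0, 0.398]
force: [0.2, -0.3, -0.3]
width: 23.5
gripper_force: 59.2
```

Call:
{"fn": "move_arm", "kwargs": {"targets": "-1 0.8 -1.7 0.1 0 0 1.2; -1 0.8 -1.7 0.1 0 0 1.2; -1 0.8 -1.7 0.1 0 0 1.2; -1 0.7 -1.7 0.1 0 0 1.2; -1 0.7 -1.7 0.1 0 0 1.2"}}

```text
clock: 6.03
eef_pos: [533.0, -79.8, 50.6]
tool_rot: [-3.141, 0.0, 0.293]
force: [0.9, -0.4, -0.9]
width: 23.1
gripper_force: 59.2
```

Call:
{"fn": "move_arm", "kwargs": {"targets": "-1 0.6 -1.7 0.1 0 0 1.2; -1 0.6 -1.8 0.1 0 0 1.2; -1 0.6 -1.8 0.1 0 0 1.2; -1 0.5 -1.8 0.1 0 0 1.2; -1 0.4 -1.6 0.1 0 0 1.2"}}

```text
clock: 6.45
eef_pos: [537.4, 11.8, 45.5]
tool_rot: [-3.141, 0.0, 0.189]
force: [0.0, -0.1, -0.5]
width: 23.1
gripper_force: 59.2
```

Call:
{"fn": "move_arm", "kwargs": {"targets": "-1 0 0 0 0 0 0; -1 0 0 0 0 0 0; -1 0 0 0 0 0 0"}}

```text
clock: 6.7
eef_pos: [537.6, 9.1, 45.6]
tool_rot: [3.141, -0.0, 0.189]
force: [0.8, -1.0, -0.2]
width: 23.1
gripper_force: 59.2
```

```bash
python3 -c "
from fit import *
from cell import cams,read_state
d=cams.get_image('wrist');cv2.imwrite('pics/w3.png',cv2.resize(d['color'][:,:,::-1],(800,600),interpolation=cv2.INTER_CUBIC));pickle.dump(d,open('w3.pkl','wb'))
s=read_state();print(s['eef_pos'],s['tool_rot'],s['width'],s['gripper_force'],s['force'])"
```

```text
[537.59938032   8.71925593  45.64427994] [ 3.14052899e+00 -2.06946316e-04  1.88467252e-01] 22.80771324602704 59.19582545757294 [ 0.27287874 -1.52154166 -1.61087515]
```

View pics/w3.png

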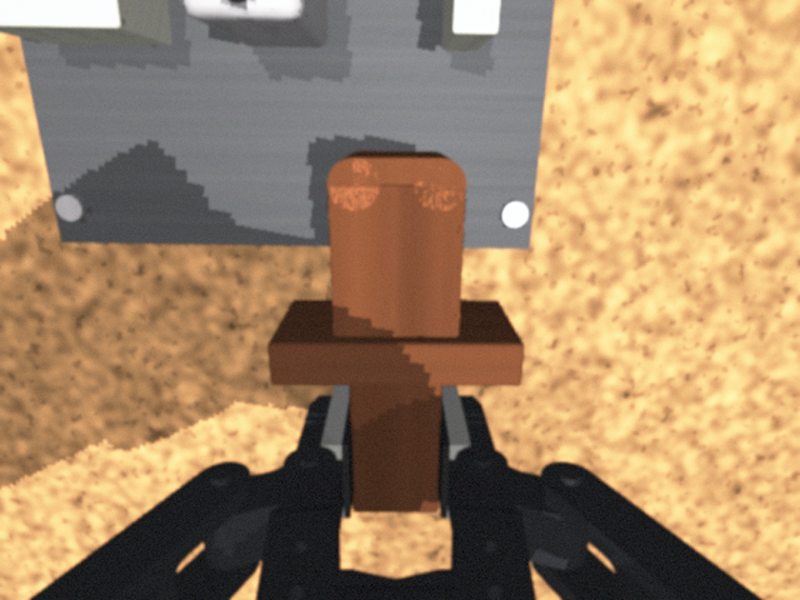

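```bash
python3 - <<'E'
from fit import *
from cell import read_state
d=pickle.load(open("w3.pkl","rb"));s=read_state();zu=s["eef_pos"][2]-6.8
S=lambda a:(np.array(a)+.5)*.7-.5
F=lambda M,q,p0:least_squares(lambda p:(proj(d,pose(p,M))-S(q)).ravel(),p0)
j=F([(-65,85,6),(-65,-85,6),(0,-50,40),(0,-62,40),(0,36,40)],[(62,242),(533,248),(453,35),(499,34),(118,27)],[637,62,.18])
z=zu
k=F([(0,32,34+z),(0,-32,34+z),(-12,32,34+z),(-12,-32,34+z),(-52,12,34+z),(-52,-12,34+z)],[(270,343),(522,343),(271,384),(521,384),(353,510),(439,510)],[570,15,.18])
for r in(j,k):print(r.x,np.round(r.fun.reshape(-1,2),1).tolist())
jp,sp=j.x,k.x
c,t=np.cos(jp[2]),np.sin(jp[2]);w=sp[:2]-jp[:2]
print("spacer in jig",c*w[0]+t*w[1],-t*w[0]+c*w[1],sp[2]-jp[2]);e=s["eef_pos"]
c,t=np.cos(sp[2]),np.sin(sp[2]);w=e[:2]-sp[:2];print("tcp in spacer",c*w[0]+t*w[1],-t*w[0]+c*w[1],s["tool_rot"][2]-sp[2])
E
```

```text
[6.35813601e+02 6.36674644e+01 1.75837610e-01] [[-0.0, 0.3], [-2.3, 0.4], [-0.3, -1.4], [-0.2, -0.2], [2.1, 0.7]]
[5.70322411e+02 1.52060490e+01 1.89485663e-01] [[-2.9, -1.3], [2.9, -1.3], [-0.9, 0.5], [0.9, 0.4], [-0.0, 1.6], [-0.0, 1.6]]
spacer in jig -72.95883552539735 -36.25759438300034 0.013648053227572232
tcp in spacer -33.359140860075186 -0.2071807310290188 -0.0010184105236450136
```

The wrist view shows the spacer square in the fingers, with its shoulder top edge at (270–522, 343). It's about 4 mm too far toward the thin side and 0.8° off. I'll correct that, lower and advance a little.

Call:
{"fn": "move_arm", "kwargs": {"targets": "-1 0.3 -0.2 0.6 0 0 0.4; -1 0.3 -0.2 0.6 0 0 0.4; -1 0.3 -0.1 0.6 0 0 0; -1 0.3 0 0.6 0 0 0; -1 0.3 0 0.5 0 0 0"}}

```text
clock: 7.17
eef_pos: [551.5, 17.8, 15.2]
tool_rot: [-3.141, 0.001, 0.176]
force: [0.3, -0.3, -1.1]
width: 23.0
gripper_force: 59.2
```

Call:
{"fn": "move_arm", "kwargs": {"targets": "-1 0 0 0 0 0 0; -1 0 0 0 0 0 0; -1 0 0 0 0 0 0"}}

```text
clock: 7.42
eef_pos: [551.3, 17.5, 16.2]
tool_rot: [3.141, 0.0, 0.175]
force: [0.5, -0.5, -0.5]
width: 22.9
gripper_force: 59.2
```

```bash
python3 -c "
from fit import *
from cell import cams,read_state
d=cams.get_image('wrist');cv2.imwrite('pics/w4.png',cv2.resize(d['color'][:,:,::-1],(800,600),interpolation=cv2.INTER_CUBIC));pickle.dump(d,open('w4.pkl','wb'))
s=read_state();print(s['eef_pos'],s['tool_rot'],s['width'],s['gripper_force'],s['force'])"
```

```text
[551.36323107  17.55068806  16.42387893] [ 3.14143996e+00 -6.47467125e-07  1.75478307e-01] 22.996102622018157 59.18778955936432 [ 0.14440636  1.10721083 -0.77079516]
```

View pics/w4.png

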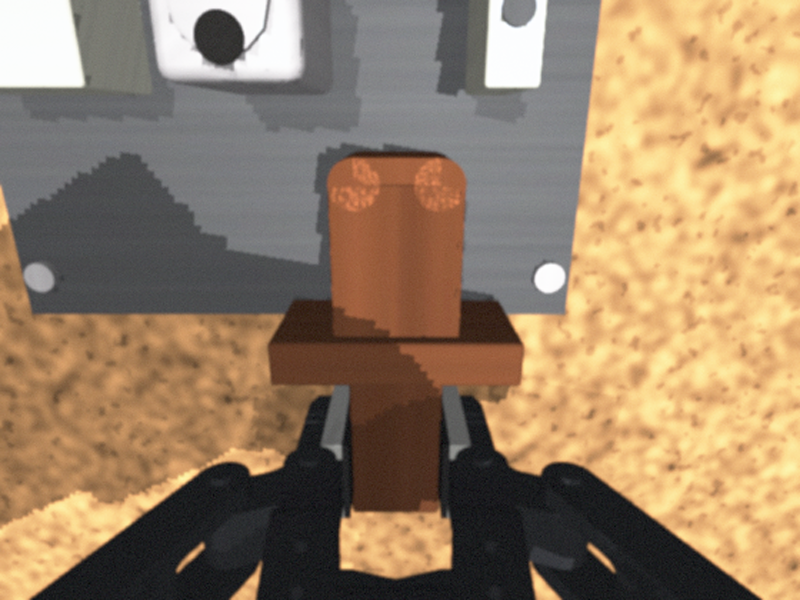

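The wrist view is square: plate front edge at row 313, the gap centre at column ~399, and the tongue centre at ~397. I'll make a 0.5 mm correction, touch down on the plate and advance.

Call:
{"fn": "move_arm", "kwargs": {"targets": "-1 0 0.05 0.1 0 0 0; -1 0 0 0.1 0 0 0; -1 0 0 0.1 0 0 0; -1 0 0 0 0 0 0; -1 0 0 0 0 0 0"}}

```text
clock: 7.88
eef_pos: [551.4, 17.3, 13.3]
tool_rot: [-3.141, 0.0, 0.176]
force: [-0.2, -0.3, -0.1]
width: 23.2
gripper_force: 59.2
```

Call:
{"fn": "move_arm", "kwargs": {"targets": "-1 0 0 0.03 0 0 0; -1 0 0 0 0 0 0; -1 0 0 0.03 0 0 0; -1 0 0 0 0 0 0; -1 0 0 0 0 0 0"}}

```text
clock: 8.3
eef_pos: [551.5, 17.3, 13.0]
tool_rot: [-3.141, -0.0, 0.176]
force: [-2.1, -0.3, 5.0]
width: 22.9
gripper_force: 59.9
```

Call:
{"fn": "move_arm", "kwargs": {"targets": "-1 0.5 0 0 0 0 0; -1 0.5 0 0 0 0 0; -1 0.5 0 0 0 0 0; -1 0.5 0 0 0 0 0; -1 0 0 0 0 0 0"}}

```text
clock: 8.72
eef_pos: [571.2, 20.4, 13.0]
tool_rot: [3.141, 0.001, 0.176]
force: [-1.5, -0.0, 6.3]
width: 22.9
gripper_force: 60.1
```

Call:
{"fn": "move_arm", "kwargs": {"targets": "-1 0.3 0 0 0 0 0; -1 0.3 0 0 0 0 0; -1 0.3 0 0 0 0 0; -1 0 0 0 0 0 0"}}

```text
clock: 9.05
eef_pos: [579.4, 21.8, 13.0]
tool_rot: [3.142, 0.001, 0.175]
force: [-3.4, 0.1, 6.8]
width: 23.1
gripper_force: 60.3
```

Call:
{"fn": "move_arm", "kwargs": {"targets": "-1 0.4 0 0 0 0 0; -1 0.4 0 0 0 0 0; -1 0.4 0 0 0 0 0; -1 0.4 0 0 0 0 0; -1 0 0 0 0 0 0"}}

```text
clock: 9.47
eef_pos: [595.5, 24.6, 13.1]
tool_rot: [3.141, 0.001, 0.175]
force: [-3.5, -0.1, 5.8]
width: 23.1
gripper_force: 60.2
```

Call:
{"fn": "move_arm", "kwargs": {"targets": "-1 0.2 0 0 0 0 0; -1 0.2 0 0 0 0 0; -1 0.2 0 0 0 0 0; -1 0.2 0 0 0 0 0; -1 0 0 0 0 0 0"}}

```text
clock: 9.88
eef_pos: [600.1, 25.4, 13.1]
tool_rot: [-3.14, 0.006, 0.175]
force: [-10.5, -0.3, 12.2]
width: 23.1
gripper_force: 61.1
```

Call:
{"fn": "move_arm", "kwargs": {"targets": "-1 0.1 0 0 0 0 0; -1 0.1 0 0 0 0 0; -1 0 0 0 0 0 0; -1 0 0 0 0 0 0"}}

```text
clock: 10.22
eef_pos: [601.3, 25.6, 13.1]
tool_rot: [-3.14, 0.008, 0.175]
force: [-12.2, -2.6, 13.8]
width: 22.9
gripper_force: 61.4
```

Call:
{"fn": "move_arm", "kwargs": {"targets": "-1 0.2 0 -0.02 0 0 0; -1 0.2 0 0 0 0 0; -1 0 0 0 0 0 0; -1 0 0 0 0 0 0"}}

```text
clock: 10.55
eef_pos: [604.8, 26.3, 13.1]
tool_rot: [-3.14, 0.008, 0.174]
force: [-13.2, -2.0, 13.3]
width: 23.1
gripper_force: 61.3
```

Call:
{"fn": "move_arm", "kwargs": {"targets": "-1 0.2 0 -0.02 0 0 0; -1 0.2 0 0 0 0 0; -1 0 0 0 0 0 0; -1 0 0 0 0 0 0"}}

```text
clock: 10.88
eef_pos: [608.0, 26.9, 13.1]
tool_rot: [-3.14, 0.01, 0.174]
force: [-13.9, -1.9, 13.2]
width: 22.8
gripper_force: 61.3
```

```bash
python3 -c "
from fit import *
from cell import cams,read_state
d=cams.get_image('wrist');cv2.imwrite('pics/w5.png',cv2.resize(d['color'][:,:,::-1],(800,600),interpolation=cv2.INTER_CUBIC));pickle.dump(d,open('w5.pkl','wb'))
s=read_state();print(s['eef_pos'],s['tool_rot'],s['width'],s['gripper_force'],s['force'],s['torque'])"
```

```text
[607.96943951  26.85968827  13.10023729] [-3.13968728  0.00987244  0.17437085] 23.41260146415998 61.29472017288208 [-13.30113096  -2.33856893  14.28762589] [-0.47368091  2.24323772 -0.02655492]
```

View pics/w5.png

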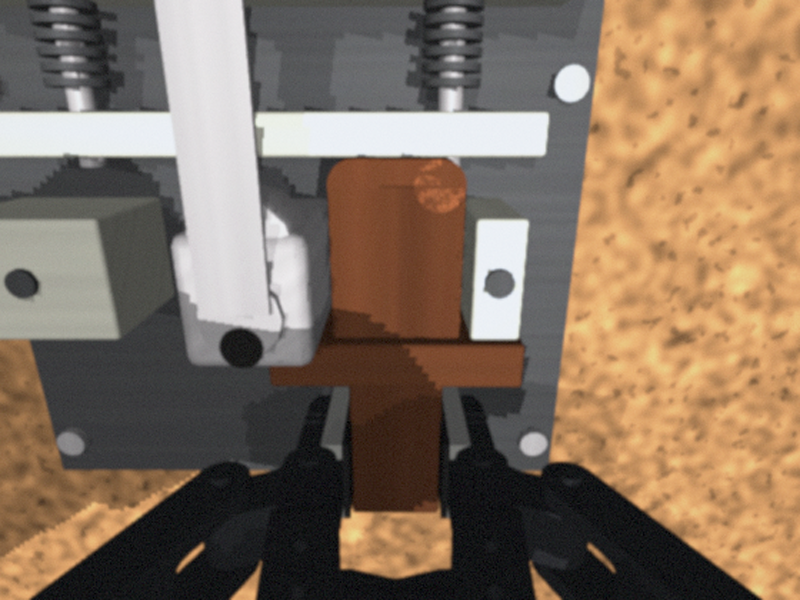

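The wrist view shows the tongue in the wide gap against the bar. The shoulder's top edge is at row ~342 and the thin post's front edge at ~339, so about 1 mm remains. I'll push until the force rises.

Call:
{"fn": "move_arm", "kwargs": {"targets": "-1 0.1 0 -0.02 0 0 0; -1 0.1 0 0 0 0 0; -1 0 0 0 0 0 0; -1 0 0 0 0 0 0"}}

```text
clock: 11.27
eef_pos: [609.0, 27.0, 13.1]
tool_rot: [-3.139, 0.012, 0.174]
force: [-16.0, -2.7, 14.2]
width: 23.1
gripper_force: 61.3
```

Call:
{"fn": "move_arm", "kwargs": {"targets": "-1 0.1 0 0 0 0 0; -1 0.1 0 0 0 0 0; -1 0 0 0 0 0 0; -1 0 0 0 0 0 0"}}

```text
clock: 11.6
eef_pos: [609.0, 27.0, 13.0]
tool_rot: [-3.139, 0.015, 0.173]
force: [-19.6, -2.3, 17.6]
width: 23.0
gripper_force: 61.8
```

Call:
{"fn": "move_arm", "kwargs": {"targets": "-1 0.05 0 -0.03 0 0.4 0; -1 0.05 0 -0.02 0 0.4 0; -1 0 0 0 0 0 0; -1 0 0 0 0 0 0"}}

```text
clock: 11.93
eef_pos: [609.2, 27.0, 13.0]
tool_rot: [-3.138, 0.003, 0.174]
force: [-18.5, -3.1, 16.5]
width: 23.0
gripper_force: 61.5
```

```bash
python3 -c "
from fit import *
from cell import cams,read_state
d=cams.get_image('wrist');e=cams.get_image('side')
a=cv2.resize(d['color'][100:300,150:416,::-1],(800,600),interpolation=cv2.INTER_CUBIC)
cv2.imwrite('pics/w6.png',a)
s=read_state();print(s['eef_pos'],s['tool_rot'],s['width'],s['gripper_force'],s['force'],s['torque'])"
```

```text
[609.20595407  27.06158547  13.01224713] [-3.13831319e+00  2.78459039e-03  1.73554985e-01] 22.888189304059704 61.536455154418945 [-19.97626983  -4.229788    16.19809718] [-0.88455209  4.09161807 -0.13085559]
```

View pics/w6.png

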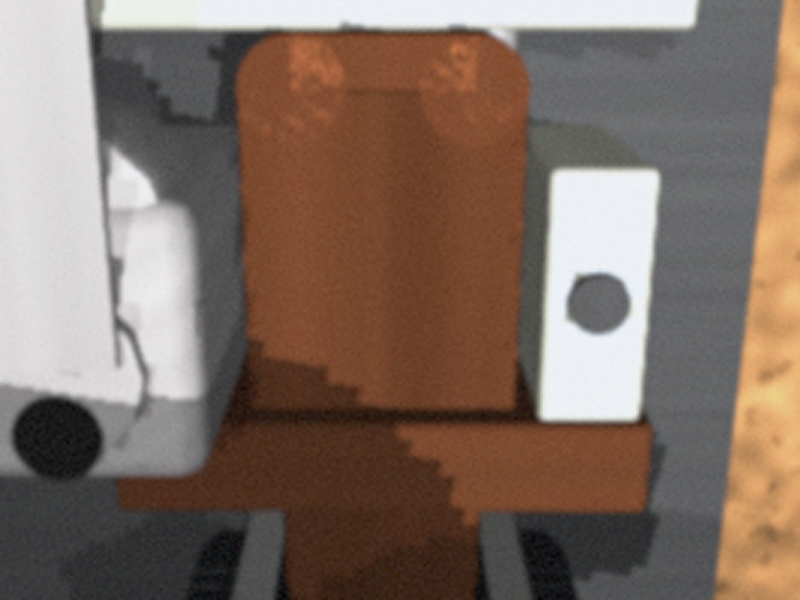

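The enlarged view shows the shoulder's front edge and the thin post's front face on the same row (~420). The tool is level, pressing with about 20 N and still gripping. I'm handing in.

```bash
python3 -c "
from cell import order
print(order.finish_job())"
```

```text
the job is handed in; nothing more can be done
None
```

I handed the job in with the spacer's tongue flat in the wide gap and its shoulder flush against the casing and thin post, still gripped and pressed in with about 20 N; the arm touched nothing else.

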